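# Put the chile tin away and latch the spice case guard

## Task

Put the loose spice tin back in the empty ring inside the counter-top spice case so that it stands flat on the bottom, then push the clear sliding guard shut by its upright pull until you feel the spring latch click and the guard stays shut by itself. Ease it home: no slamming, and never push it with more than about 25 newtons; leave everything else where it stands.

Things in the scene. Friction and masses are not known exactly. Their poses are not given: they have to be found in the camera images.
- case: Low stainless spice case fixed on the counter, 200 mm wide (own x), 630 mm long (own y), walls 80 mm high, aluminium track strips to 100 mm along both long edges. Origin on the counter under the middle of the open well; the well is 176 mm (x) by 238 mm (y), its floor 30 mm above the counter. From y = -120 to -430 mm a flat deck lies under the open guard. The guard closes along the case's +y.
- guard (a joint): Travel of the clear sliding guard along the case's +y, m; 0 = fully open, starts below 0.04. It runs freely (1 to 2 N of rubbing) to some 32 mm before home, then buffer and latch push back. Latched it rests somewhere between 0.287 and 0.313, differing from case to case (see jamb), and stays above 0.284 when let go. Let go before the click, it is pushed back open by about 30 mm.
- jamb (a point): Top of the case's end wall (80 mm up, y = +120 to +200 mm) that carries the dark latch block, 102 mm high; slotted holes: its setting varies by +-12 mm. Its rubber spring buffer pushes back with 3 to 6 N over the last 32 mm; over the last 15 mm a roller latch adds to it (peak push about 13 to 17 N just before the click); then the push drops to under 10 N, and 1.5 mm past the click are hard stops.
- pull (a point): Middle of the guard's upright black pull: a plate 90 mm wide (case x), 10 mm thick (case y), 28 mm high on the guard's 18 mm deep front rail; this point is half-way up it, 106 mm above the counter; rail and pane tops lie about 14 and 17 mm below it. Push on its -y face. The latch strike sticks out 22 mm ahead of the rail.
- tin_center (a point): Centre of the loose round steel tin with a clear window on top over dark red chile, 54 mm in diameter, 36 mm high, about 60 to 130 g; it stands upright on the counter, this point is half-way up.
- nest_in (a point): Centre of the floor of the empty low aluminium ring in the well (dark rubber floor): inner diameter 60 mm, outer 66 mm, 8 mm high. The tin stands in it on the floor of the well, with 3 mm to spare all round, and its top then lies well below the guard.
- tin2: Bystander: second tin of the same kind, yellow spice, standing in another ring in the well, 70 mm or more from the empty ring along the case's y. Origin at its underside.
- cazuelita: Bystander: small red clay bowl with two ears, 64 mm across, 34 mm high, standing on the floor of the well, 70 mm or more from the empty ring along the case's y. Origin at its underside.
- cruet: Bystander: glass cruet with cork, 64 mm across, 150 mm high, standing on the counter beyond the loose tin. Origin at its underside.
- tongs: Bystander: stainless spring tongs, 240 mm long, lying on the counter along the far side of the case. Origin at the middle of its underside.
Things that resemble listed ones, but are neither listed nor needed, are in the scene too. Leave any purple look-alike of the part that bears tin_center alone.

How it is judged:
By the outcome, as a careful person would: the job done as asked, in the order asked, and still so for the second after the job is handed in, with the robot touching nothing.
It also fails if it takes over 72 s, if anything falls off the work surface, if the arm or the gripper's body presses on something with over 40 N, if the wrist force passes 120 N, or if a joint passes its speed limit or range.

## Robot

A 6-joint arm with a two-finger parallel gripper is mounted at the origin on the work surface. World frame = base frame: x ahead of the robot, y to its left, z up, the work surface at z = 0. Lengths are in m, angles in rad, forces in N, time in s.
With the tool pointing down it reaches from about 0.35 to 0.875 m from the base axis. Payload 15.5 kg.
Tool frame: the origin (TCP) lies at the very end of the fingers, on their centre line; the grasp point (between the pads) lies 19 mm behind it (env.tcp_to_grasp is the z of the grasp point in the tool frame, in m); z points along the fingers, y is the direction in which the jaws open and shut (so a half turn about z gives the same grasp; the last joint's range is limited). The gripper opens to 85 mm and grips with 20 to 120 N. Pads are 22 mm wide; open, the fingers measure 114 mm over their backs; the gripper's body (76 mm by 85 mm) begins 54 mm behind the grasp point. The pads swing forward as they close: fully open they stand 13 mm farther back than shut.
Start: joints at [1.188, 0.494, 1.345, -0, 1.302, -0.096], TCP at [0.177, 0.599, 0.231] pointing down, gripper open.
Joint ranges: [-2.91, 2.91], [-0.82, 2.16], [0.22, 2.67], [-1.22, 4.37], [0.12, 2.79], [-3.08, 3.08]. Speed limits (rad/s): [1.89, 1.89, 2.57, 3.01, 3.01, 3.01].

## Interface

Orientations are given as a 3x3 rotation matrix whose columns are the frame's x, y, z axes.
In Python, from station import env gives the robot as it stands. The module is installed in compiled form; this text tells all that it offers.
- The arm moves only by the tool move_arm, never from a script. Its argument "increments" is a list that holds one entry, the list of rows, each a list of 5 numbers: the shift along the tool's x, y, z in m, then the turn about the tool's z in degrees, then the opening, from 0 (shut) to 1 (fully open). In form: [[[x, y, z, yaw, jaw], ...]]. A call has 1 to 12 rows; each row shifts and turns the commanded pose from where the row before left it, along the tool's axes as they then stand; what a row does not reach is not made up. A row lasts 1/10 s, in which the tool goes at most 50 mm and 8.59 degrees, less where a joint would pass 70% of its speed; a pose out of reach is approached as far as the arm can. A call with a gripper value outside its range is refused whole. The fingers move at their own pace and stop on an object; "grip_force" is the grip in N (left out, the last holds). Time passes only in rows, so rows that do not move let the fingers close. It gives the time, the measured TCP pose, the force and the opening at its end, in the units of the state.
- env.state(): the state, without advancing time (a new reading comes with each control period).
- env.capture(name): name is "side" or "top" or "wrist"; returns the picture (420x560x3 uint8, red, green, blue); there is no depth.
- env.get_calibration(name): a dict with "K" (3x3 intrinsics, pixels), "distortion" ([k1, k2, p1, p2, k3] as OpenCV has them; the pictures are not rectified), "rvec" (rotation vector, rad) and "tvec" (3), from world to camera coordinates, as OpenCV has them. Camera axes: x right, y down, z forward; pixel columns grow to the right and rows downward; lengths in m; the calibration is good to about 2 mm. A picture is of the moment at which its call begins: read the wrist's pose just before it. get_calibration takes no time and is no camera call; for the wrist camera it gives the pose at the moment of the call.
- env.job_done(): hands the job in, once; it reports no verdict.
Trained networks look in the newest picture that a camera, given by its name, has taken for a name from the list of things; names that differ only in an ending like _2 or _b are one class to them, and where a whole thing is asked for, a point or a joint stands for the part that bears it (a point fixed in the world has none). Each returns a list of dicts, best first, with "score" (0 to 1); they miss things now and then, are a little off and sometimes report something else, mostly with a low value. They report only what shows in the picture. A call takes as long as a camera call. They do not tell look-alikes from the thing itself.
- env.regions_of(camera, name): "pixels" (420x560 bool, what is visible of it) and "location" ([row, column] in pixels, amid what is visible of it).
The state is a dict: "clock": time; "q": joint angles; "joint_vel": joint speeds; "joint_torque": joint torques, N m; "position": TCP position; "orientation": TCP orientation; "contact_force": force on the tool from outside, world axes, zero at the start; "torque": the same for the moment, N m; "width": finger opening in m.
Only numpy, scipy, OpenCV 4.12 (cv2) and the standard library are available. Lean on these libraries where they do the work, as an engineer would, in place of code of your own. Each camera call takes 0.05 s, during which the arm holds its last target.

## Working session

There is one attempt and no reset: what is moved stays moved. The work goes in short steps, Python scripts to look and compute and a tool call to move; the robot and the scene stay as the last step left them, time stands still between calls to the robot, and variables do not carry over. Pictures are saved under pics/ and viewed, and the job is handed in when it is done.

Besides the shell and the picture viewer there is one more tool, called after ">>>" by a JSON object that holds its "fn" and its "kwargs". move_arm: Moves the arm, as the interface text tells. Its arguments: {"type":"object","properties":{"increments":{"type":"array"},"grip_force":{"type":"number"}},"required":["increments"]}

```bash
mkdir -p pics; cat > h.py <<'E'
import numpy as np, cv2
from station import env
def save(n,im,s=1): cv2.imwrite(f'pics/{n}.png',cv2.cvtColor(im,cv2.COLOR_RGB2BGR))
def ray(cal,uv):
    K=np.array(cal['K']);d=np.array(cal['distortion'],float)
    R=cv2.Rodrigues(np.array(cal['rvec'],float))[0];t=np.array(cal['tvec'],float).ravel()
    p=cv2.undistortPoints(np.array([[uv]],float),K,d)[0,0]
    return -R.T@t, R.T@np.array([p[0],p[1],1.])
def atz(cal,uv,z):
    o,d=ray(cal,uv); return o+d*(z-o[2])/d[2]
def proj(cal,P):
    return cv2.projectPoints(np.array(P,float).reshape(-1,3),np.array(cal['rvec'],float),np.array(cal['tvec'],float),np.array(cal['K']),np.array(cal['distortion'],float))[0].reshape(-1,2)
E
python3 - <<'E'
from h import *
s=env.state();print(s['clock'],s['position'],s['orientation'],s['width'],env.tcp_to_grasp)
for n in ['top','side','wrist']:
    save(n+'0',env.capture(n)); c=env.get_calibration(n);o,d=ray(c,(280,210));print(n,o,d)
    for k in ['case','guard','jamb','pull','tin_center','nest_in','tin2','cazuelita','cruet','tongs']:
        try:
            for r in env.regions_of(n,k)[:4]:
                print(k,round(r['score'],2),np.round(r['location']),r['pixels'].sum())
        except Exception as e: print(k,e)
print(env.state()['clock'])
E
```

```text
0.0 [0.17665003 0.5991248  0.23070234] [[-9.59154128e-01  2.82883598e-01 -4.77961783e-04]
 [ 2.82883972e-01  9.59153437e-01 -1.15841570e-03]
 [ 1.30741886e-04 -1.24630693e-03 -9.99999215e-01]] 0.08519856820585608 -0.0187
top [0.44508693 0.08839798 1.28501787] [ 0.11427809 -0.00372918 -0.99350992]
case 0.66 [232. 363.] 18284
case 0.5 [226. 314.] 439
guard 0.95 [236. 413.] 6842
jamb 0.68 [233. 363.] 18161
pull 0.79 [235. 412.] 6872
pull 0.48 [258. 181.] 403
tin_center 0.78 [259. 181.] 414
tin_center 0.56 [219. 156.] 341
tin_center 0.48 [231. 367.] 17327
nest_in 0.58 [223. 318.] 329
tin2 0.94 [232. 338.] 392
cazuelita 0.77 [225. 288.] 499
cazuelita 0.71 [233. 365.] 17643
cruet 0.74 [191. 197.] 585
tongs 0.6 [161. 361.] 201
side [ 0.1015402  -0.56625936  0.79699555] [ 0.44450719  0.59643161 -0.66865705]
case 0.62 [311. 336.] 27685
guard 0.79 [321. 360.] 11280
jamb 0.63 [311. 340.] 27736
pull 0.84 [322. 361.] 11160
tin_center 0.85 [192. 183.] 425
tin_center 0.74 [163. 206.] 358
tin_center 0.54 [310. 341.] 28005
nest_in 0.94 [251. 284.] 503
tin2 0.69 [262. 298.] 471
cazuelita 0.63 [224. 270.] 555
cruet 0.95 [157. 254.] 901
tongs 0.84 [245. 370.] 573
tongs 0.32 [320. 360.] 11056
wrist [0.10680242 0.61900146 0.37214228] [ 0.28461791 -0.08468802 -0.95495352]
case 0.45 [414.  93.] 85
1.65
```

View pics/top0.png

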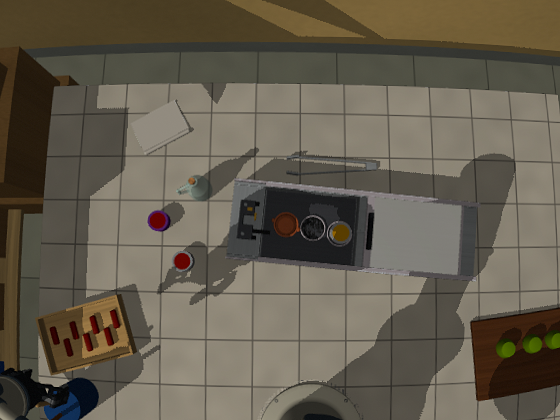

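View pics/side0.png

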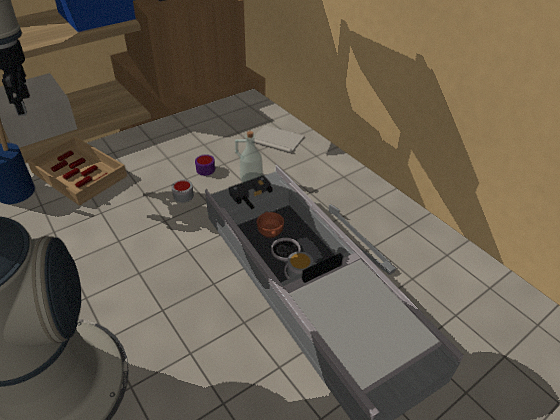

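```bash
python3 - <<'E'
import cv2,numpy as np
t=cv2.imread('pics/top0.png');s=cv2.imread('pics/side0.png')
a=cv2.resize(t[170:290,130:330],(800,480),interpolation=3)
cv2.imwrite('pics/topc.png',a)
cv2.imwrite('pics/sidec.png',cv2.resize(s[140:300,160:360],(750,600),interpolation=3))
E
```

```text
(no output)
```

View pics/topc.png

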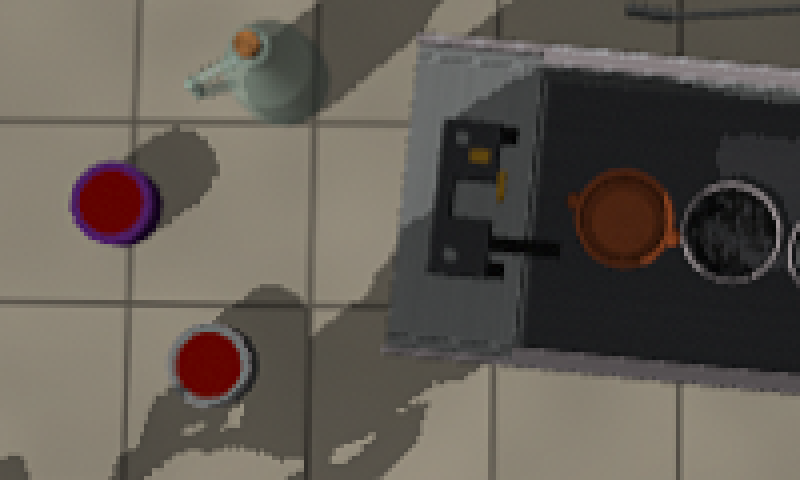

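View pics/sidec.png

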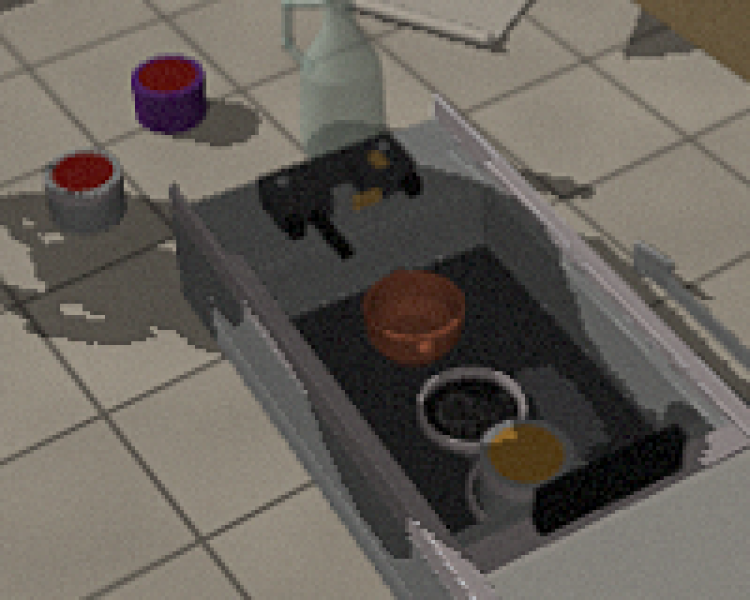

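Two candidates for the loose tin in the top view: the steel one at (col 181, row 259) and the purple-bodied one at (156, 219). The steel body matches the description, and the enlarged crop confirms it. The empty ring at (313, 228) lies between the clay bowl (286, 224) and the yellow tin (340, 233). The pull is at about (370, 231).

```bash
python3 - <<'E'
from h import *
from scipy.optimize import least_squares
env.capture('top');env.capture('side')
C={n:env.get_calibration(n) for n in('top','side')}
def reg(n,k,i=0):
    r=env.regions_of(n,k); return r
sel={'tin_center':((259,181),(192,183)),'nest_in':((223,318),(251,284)),'tin2':((232,338),(262,298)),'cazuelita':((225,288),(224,270)),'cruet':((191,197),(157,254))}
geo={'tin_center':(0,.036,.027),'nest_in':(.03,.038,.033),'tin2':(.03,.066,.027),'cazuelita':(.03,.064,.032),'cruet':(0,.15,.032)}
def hull(cal,x,y,z0,z1,r):
    a=np.linspace(0,2*np.pi,60,endpoint=False)
    P=np.vstack([np.c_[x+r*np.cos(a),y+r*np.sin(a),0*a+z] for z in(z0,z1)])
    h=cv2.convexHull(proj(cal,P).astype(np.float32)).reshape(-1,2); return h
for k in sel:
    for n,rc in zip(('top','side'),sel[k]):
        rs=env.regions_of(n,k); 
        rs=[r for r in rs if np.hypot(*(np.array(r['location'])-rc))<12]
        if not rs: print(k,n,'none');continue
        m=rs[0]['pixels']; ys,xs=np.nonzero(m); c=(xs.mean()+0.0,ys.mean())
        z0,z1,r=geo[k]
        # match silhouette centroid
        def f(p):
            h=hull(C[n],p[0],p[1],z0,z1,r); M=cv2.moments(h)
            return [M['m10']/M['m00']-c[0],M['m01']/M['m00']-c[1]]
        p0=atz(C[n],c,(z0+z1)/2)
        s=least_squares(f,p0[:2],diff_step=1e-4)
        a=cv2.contourArea(hull(C[n],*s.x,z0,z1,r))
        print(k,n,np.round(s.x,4),'area',m.sum(),round(a),'bbox',xs.min(),xs.max(),ys.min(),ys.max(), round(rs[0]['score'],2))
t=cv2.imread('pics/top0.png')
cv2.imwrite('pics/topd.png',cv2.resize(t[170:290,300:490],(792,500),interpolation=2))
cv2.imwrite('pics/tope.png',cv2.resize(t[180:270,265:385],(800,600),interpolation=2))
E
```

```text
tin_center top [0.454 0.338] area 404 384 bbox 171 194 251 271 0.66
tin_center side [0.4539 0.3416] area 420 426 bbox 171 193 179 201 0.76
nest_in top [ 0.5498 -0.0088] area 295 513 bbox 303 325 216 236 0.81
nest_in side [0.5416 0.0055] area 445 557 bbox 272 299 238 260 0.7
tin2 top [ 0.531  -0.0702] area 386 387 bbox 329 351 222 243 0.58
tin2 side [ 0.5325 -0.0574] area 529 650 bbox 287 313 250 277 0.91
cazuelita top [0.5512 0.0693] area 521 516 bbox 272 299 212 236 0.6
cazuelita side [0.5534 0.0768] area 569 687 bbox 257 283 211 236 0.68
cruet top [0.6359 0.2941] area 631 833 bbox 177 211 174 201 0.55
cruet side [0.6354 0.2913] area 919 1360 bbox 235 262 131 181 0.66
```

View pics/topd.png

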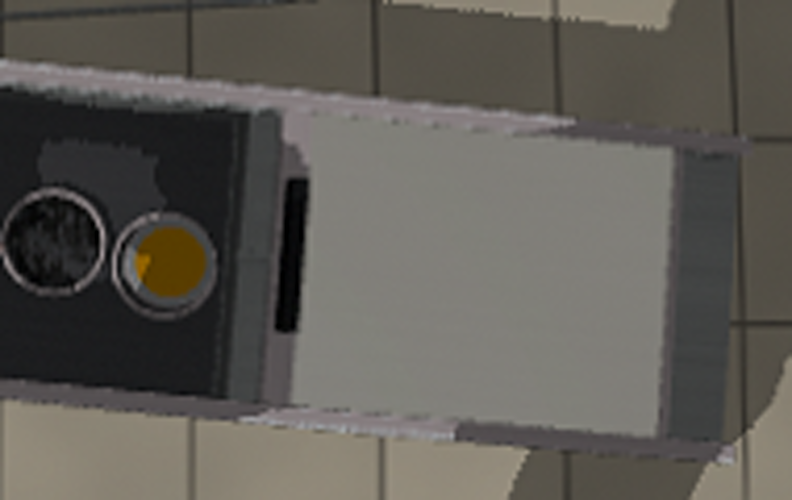

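View pics/tope.png

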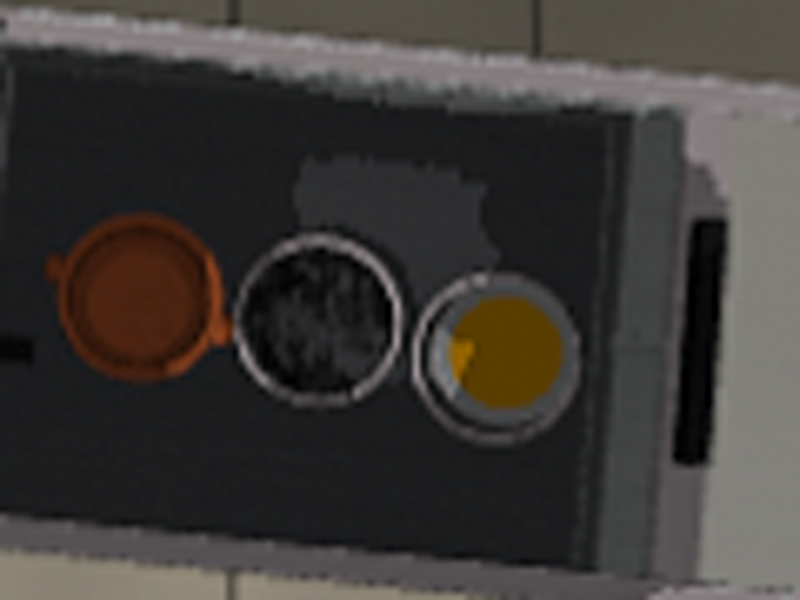

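```bash
python3 - <<'E'
from h import *
C=env.get_calibration('top')
def w(u,v,z,s=4.167,ox=300,oy=170): return atz(C,(ox+(u+.5)/s-.5,oy+(v+.5)/s-.5),z)
def show(n,a,b):
    d=b-a; print(n,np.round(a,4),np.round(b,4),np.round(np.linalg.norm(d),4),np.degrees(np.arctan2(d[1],d[0])).round(2))
show('pull back',w(297,332,.12),w(308,180,.12))
show('pull front',w(275,330,.12),w(287,180,.12))
show('pane right',w(660,437,.089),w(677,148,.089))
show('strip top',w(570,118,.1),w(0,62,.1))
show('strip bot',w(720,460,.1),w(0,400,.1))
show('deck end',w(725,440,.08),w(740,155,.08))
f=lambda u,v,z:w(u,v,z,6.6667,265,180)
print('ring',f(320,320,.038),'tin2 top',f(510,352,.066),'tin2 ring',f(497,358,.038),'caz',f(140,297,.064))
c=lambda u,v,z:w(u,v,z,4,130,170)
print('tin top',c(213,364,.036))
show('left end top edge of case',c(387,350,.1),c(418,38,.1))
show('jamb inner edge',c(520,350,.08),c(543,70,.08))
show('block inner',c(495,270,.102),c(505,130,.102))
E
```

```text
pull back [ 0.4853 -0.1369  0.12  ] [ 0.5742 -0.1444  0.12  ] 0.0893 -4.84
pull front [ 0.4864 -0.1239  0.12  ] [ 0.5741 -0.1319  0.12  ] 0.0881 -5.21
pane right [ 0.4224 -0.3672  0.089 ] [ 0.5993 -0.3832  0.089 ] 0.1775 -5.16
strip top [ 0.6155 -0.3111  0.1   ] [0.6456 0.0358 0.1   ] 0.3482 85.05
strip bot [ 0.4083 -0.4012  0.1   ] [0.4453 0.0349 0.1   ] 0.4377 85.15
deck end [ 0.4199 -0.413   0.08  ] [ 0.5964 -0.4284  0.08  ] 0.1772 -4.98
ring [ 0.54353824 -0.00094412  0.038     ] tin2 top [ 0.52967525 -0.07132632  0.066     ] tin2 ring [ 0.52925015 -0.06990264  0.038     ] caz [0.54966901 0.06938436 0.064     ]
tin top [0.45455603 0.33368302 0.036     ]
left end top edge of case [0.4642 0.214  0.1   ] [0.6576 0.1988 0.1   ] 0.194 -4.49
jamb inner edge [0.4655 0.1334 0.08  ] [0.6414 0.1213 0.08  ] 0.1763 -3.95
block inner [0.5138 0.1485 0.102 ] [0.6001 0.1436 0.102 ] 0.0865 -3.23
```

>>> {"fn": "move_arm", "kwargs": {"increments": [[[-0.034, -0.0173, 0, 0, 1], [-0.034, -0.0173, 0, 0, 1], [-0.034, -0.0173, 0, 0, 1], [-0.034, -0.0173, 0, 0, 1], [-0.034, -0.0173, 0, 0, 1], [-0.034, -0.0173, 0, 0, 1], [-0.034, -0.0173, 0, 0, 1], [-0.034, -0.0173, 0, 0, 1], [-0.034, -0.0173, 0, 0, 1], [-0.034, -0.0173, 0, 0, 1]]], "grip_force": 30}}

```text
clock: 3.25
position: [0.455, 0.3361, 0.2314]
orientation: [[-0.959, 0.283, 0.0], [0.283, 0.959, 0.0], [-0.0, 0.0, -1.0]]
contact_force: [-0.2, 0.6, 0.2]
width: 0.0854
```

>>> {"fn": "move_arm", "kwargs": {"increments": [[[0, 0, 0, 7.86, 1], [0, 0, 0, 7.86, 1], [0, 0, 0, 7.86, 1], [0, 0, 0, 7.86, 1], [0, 0, 0, 7.86, 1], [0, 0, 0, 7.86, 1], [0, 0, 0, 7.86, 1], [0, 0, 0, 7.86, 1], [0, 0, 0, 7.86, 1], [0, 0, 0, 7.86, 1], [0, 0, 0, 0, 1], [0, 0, 0, 0, 1]]]}}

```text
clock: 4.45
position: [0.454, 0.3374, 0.2313]
orientation: [[0.083, 0.997, 0.0], [0.997, -0.083, 0.0], [0.0, 0.0, -1.0]]
contact_force: [-0.7, -0.4, 0.1]
width: 0.0852
```

```bash
cat >> h.py <<'E'
def circ(cal,z,pts):
    "fit circle in plane z to pixel points"
    P=np.array([atz(cal,p,z)[:2] for p in pts]);A=np.c_[2*P,np.ones(len(P))];b=(P**2).sum(1)
    s=np.linalg.lstsq(A,b,rcond=None)[0];return s[:2],np.sqrt(s[2]+s[0]**2+s[1]**2)
def rel(s,xy):
    R=np.array(s['orientation']);d=np.zeros(3);d[:2]=np.array(xy)-s['position'][:2];return (R.T@d).round(4)
E
python3 - <<'E'
from h import *
s=env.state();c=env.get_calibration('wrist');im=env.capture('wrist');save('w1',im)
print(s['clock'],s['position'],s['orientation'],s['contact_force'],s['width'])
for r in env.regions_of('wrist','tin_center')[:3]:
    m=r['pixels'].astype(np.uint8);print(r['score'],r['location'],m.sum())
    ct=max(cv2.findContours(m,0,1)[0],key=len);x,y,w,h=cv2.boundingRect(ct);print(x,y,w,h, atz(c,(x+w/2,y+h/2),.036))
E
```

```text
4.45 [0.45397846 0.33736338 0.23129833] [[ 8.34325519e-02  9.96513426e-01  3.70659807e-05]
 [ 9.96513426e-01 -8.34325523e-02  9.63641210e-06]
 [ 1.26953234e-05  3.61327570e-05 -9.99999999e-01]] [-0.74266444 -0.42427949  0.13459408] 0.0851715296118784
0.96 [180.6, 276.4] 1931
255 155 49 51 [0.45353089 0.33913284 0.036     ]
0.58 [111.0, 367.7] 2439
341 84 58 56 [0.55448237 0.40419793 0.036     ]
```

View pics/w1.png

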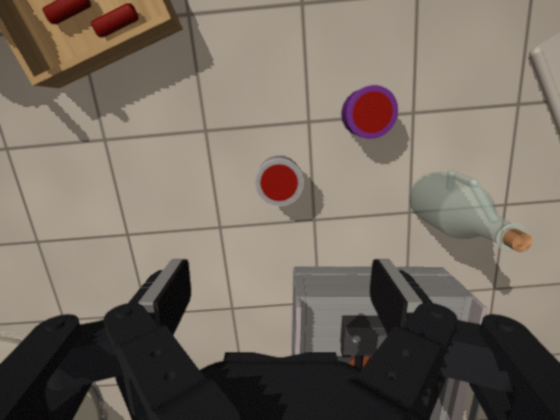

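The wrist view shows the steel tin at (279,181), the purple one at (371,111) and the cruet on the right. The gripper will come down clear of all of them.

```bash
python3 - <<'E'
from h import *
c=env.get_calibration('wrist');s=env.state()
im=cv2.imread('pics/w1.png');a=cv2.resize(im[145:220,240:340],(800,600),interpolation=2);cv2.imwrite('pics/w1c.png',a)
for p in [(279,181),(280,182)]:
    x=atz(c,p,.036);print(x,rel(s,x[:2]))
h=proj(c,[[.454,.337,.036],[.454,.337,0]]);print(h)
E
```

```text
[0.45291968 0.33861209 0.036     ] [ 0.0012 -0.0012 -0.    ]
[0.4539365  0.33738199 0.036     ] [ 0. -0. -0.]
[[280.08553547 182.32891592]
 [280.08571896 176.1706389 ]]
```

View pics/w1c.png

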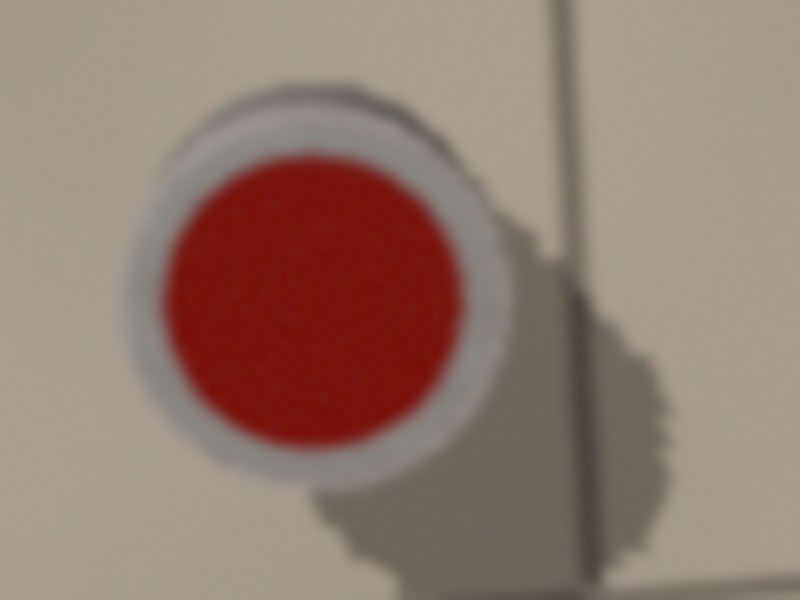

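>>> {"fn": "move_arm", "kwargs": {"increments": [[[0, -0.0007, 0.03, 0, 1], [0, 0, 0.04, 0, 1], [0, 0, 0.04, 0, 1], [0, 0, 0.04, 0, 1], [0, 0, 0.03, 0, 1], [0, 0, 0.02, 0, 1], [0, 0, 0.015, 0, 1], [0, 0, 0.007, 0, 1], [0, 0, 0, 0, 1]]]}}

```text
clock: 5.45
position: [0.453, 0.3372, 0.0087]
orientation: [[0.086, 0.996, -0.001], [0.996, -0.086, -0.001], [-0.001, -0.001, -1.0]]
contact_force: [0.0, -0.3, 0.0]
width: 0.0853
```

>>> {"fn": "move_arm", "kwargs": {"increments": [[[0, 0, 0, 0, 0], [0, 0, 0, 0, 0], [0, 0, 0, 0, 0], [0, 0, 0, 0, 0], [0, 0, 0, 0, 0], [0, 0, 0, 0, 0]]], "grip_force": 30}}

```text
clock: 6.05
position: [0.4537, 0.3377, 0.0103]
orientation: [[0.088, 0.996, 0.001], [0.996, -0.088, 0.001], [0.001, 0.001, -1.0]]
contact_force: [-1.0, -0.1, 7.4]
width: 0.0529
```

>>> {"fn": "move_arm", "kwargs": {"increments": [[[0, 0, -0.01, 0, 0], [0, 0, -0.02, 0, 0], [0, 0, -0.03, 0, 0], [0, 0, -0.03, 0, 0], [0, 0, -0.03, 0, 0], [0, 0, -0.03, 0, 0], [0, 0, 0, 0, 0]]]}}

```text
clock: 6.75
position: [0.455, 0.3385, 0.164]
orientation: [[0.088, 0.996, 0.006], [0.996, -0.088, 0.004], [0.004, 0.006, -1.0]]
contact_force: [0.2, 0.5, -1.1]
width: 0.0531
```

```bash
python3 - <<'E'
from h import *
s=env.state();save('s2',env.capture('side')[130:270,120:330].repeat(3,0).repeat(3,1));save('w2',env.capture('wrist'))
print(s['position'],s['contact_force'],s['width'],rel(s,(.5435,-.0009)))
E
```

```text
[0.45496739 0.33847885 0.16399492] [ 0.16011894  0.54437093 -1.11864195] 0.05314953846243816 [-0.3303  0.1179 -0.0007]
```

View pics/s2.png

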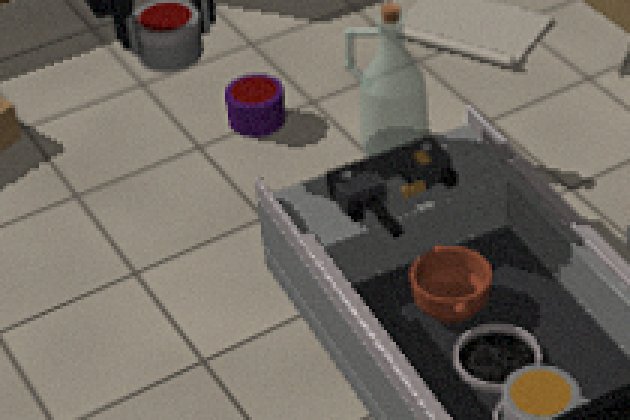

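View pics/w2.png

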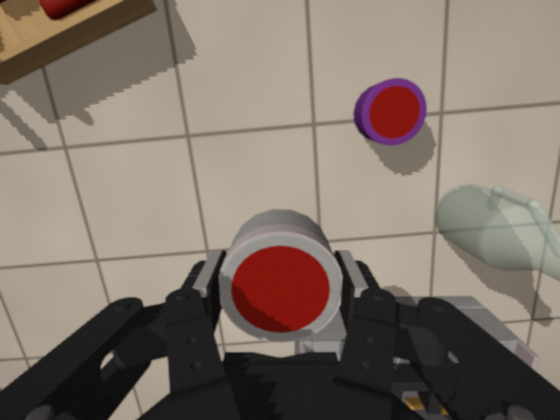

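>>> {"fn": "move_arm", "kwargs": {"increments": [[[-0.02, 0.006, -0.005, 0, 0], [-0.0415, 0.0118, 0, 0, 0], [-0.0415, 0.0118, 0, 0, 0], [-0.0415, 0.0118, 0, 0, 0], [-0.0415, 0.0118, 0, 0, 0], [-0.0415, 0.0118, 0, 0, 0], [-0.0415, 0.0118, 0, 0, 0], [-0.0415, 0.0118, 0, 0, 0], [-0.0415, 0.0118, 0, 0, 0], [-0.0415, 0.0118, 0, 0, 0], [-0.02, 0.006, 0, 0, 0], [0, 0, 0, 0, 0]]]}}

```text
clock: 8.05
position: [0.5347, -0.0874, 0.1633]
orientation: [[0.091, 0.996, -0.001], [0.996, -0.091, -0.0], [-0.0, -0.001, -1.0]]
contact_force: [0.1, 0.3, -0.8]
width: 0.053
```

>>> {"fn": "move_arm", "kwargs": {"increments": [[[0, 0, 0, 0, 0], [0, 0, 0, 0, 0]]]}}

```text
clock: 8.25
position: [0.5341, -0.0839, 0.1638]
orientation: [[0.087, 0.996, -0.001], [0.996, -0.087, 0.001], [0.0, -0.001, -1.0]]
contact_force: [-0.2, 0.6, -0.8]
width: 0.0529
```

```bash
python3 - <<'E'
from h import *
s=env.state();c=env.get_calibration('wrist');im=env.capture('wrist');save('w3',im)
print(s['clock'],s['position'],s['orientation'],s['contact_force'])
for k in('nest_in','tin2','tin_center','cazuelita'):
  for r in env.regions_of('wrist',k)[:3]:
    m=r['pixels'].astype(np.uint8)
    ct=max(cv2.findContours(m,0,1)[0],key=len);b=cv2.boundingRect(ct);print(k,round(r['score'],2),np.round(r['location']),m.sum(),b)
E
```

```text
8.25 [ 0.53412345 -0.08389562  0.16377417] [[ 8.70257326e-02  9.96205189e-01 -1.32025985e-03]
 [ 9.96205986e-01 -8.70251240e-02  5.11711126e-04]
 [ 3.94873502e-04 -1.35978280e-03 -9.99998998e-01]] [-0.245367    0.59839234 -0.84279643]
nest_in 0.97 [102. 273.] 2604 (241, 58, 80, 83)
tin2 0.79 [186. 271.] 3388 (237, 150, 69, 66)
tin_center 0.71 [343. 278.] 3914 (215, 310, 131, 48)
tin_center 0.69 [280. 279.] 12868 (219, 209, 123, 134)
cazuelita 0.7 [ 18. 278.] 3170 (237, 0, 89, 55)
```

View pics/w3.png

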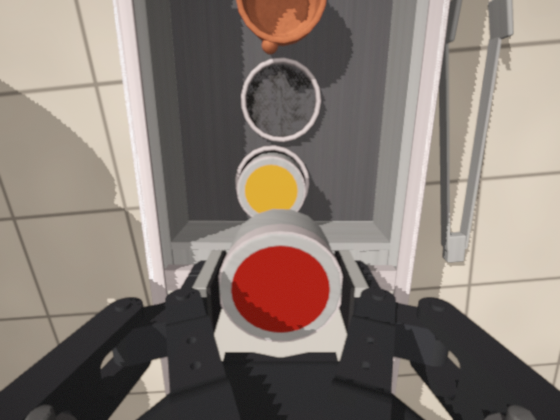

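```bash
python3 - <<'E'
from h import *
c=env.get_calibration('wrist');s=env.state();env.capture('wrist')
r=env.regions_of('wrist','nest_in')[0];m=r['pixels'].astype(np.uint8)
ct=max(cv2.findContours(m,0,1)[0],key=len).reshape(-1,2); h=cv2.convexHull(ct).reshape(-1,2)
ce,ra=circ(c,.038,h);print('ring mask',ce,ra)
im=cv2.imread('pics/w3.png')
g=im.min(2); 
mm=((g>150)&True).astype(np.uint8); roi=np.zeros_like(mm);roi[52:146,234:328]=1; mm*=roi
n,l,st,_=cv2.connectedComponentsWithStats(mm);i=1+np.argmax(st[1:,4]);print(st[i])
ys,xs=np.nonzero(l==i)
for z in(.038,): print('bright',circ(c,z,np.c_[xs,ys]))
ce=circ(c,.038,np.c_[xs,ys])[0]
print('rel',rel(s,ce))
# tin top: red window ellipse
red=((im[:,:,2]>120)&(im[:,:,1]<60)).astype(np.uint8)
ys,xs=np.nonzero(red[230:340,220:345]);u=(220+(xs.min()+xs.max())/2,230+(ys.min()+ys.max())/2);print(u)
for dz in(.02,.026,.03):
    p=atz(c,u,s['position'][2]+dz);print(dz,rel(s,p[:2]))
cv2.imwrite('pics/w3c.png',cv2.resize(im[40:160,200:360],(800,600),interpolation=2))
E
```

```text
ring mask [ 0.54163154 -0.00106533] 0.03173442992285758
[241  59  80  82 767]
bright (array([ 0.54209743, -0.00099175]), np.float64(0.031023302759917146))
rel [0.0835 0.0002 0.    ]
(np.float64(280.0), np.float64(289.0))
0.02 [-0.0029  0.     -0.    ]
0.026 [0.0008 0.     0.    ]
0.03 [0.0033 0.     0.    ]
```

View pics/w3c.png

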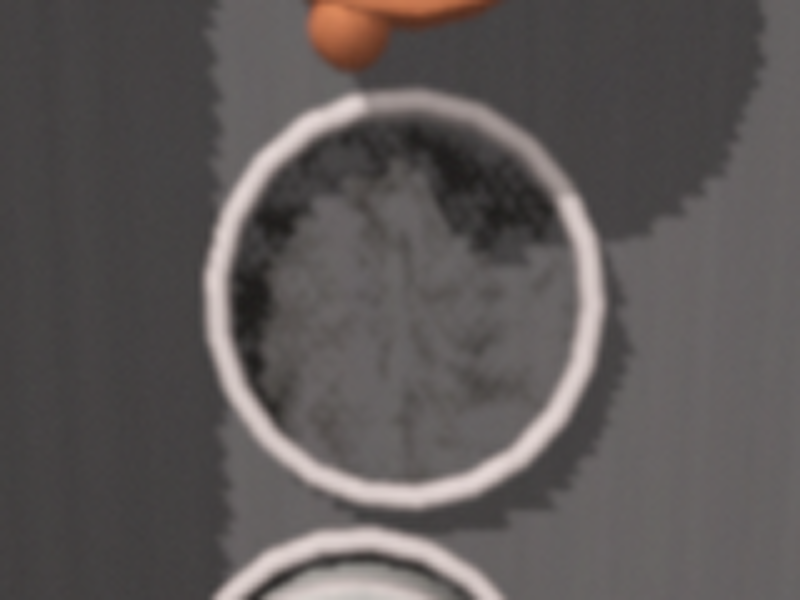

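>>> {"fn": "move_arm", "kwargs": {"increments": [[[0.02, 0, 0, 0, 0], [0.03, 0, 0, 0, 0], [0.0235, 0, 0, 0, 0], [0.01, 0, 0, 0, 0], [0, 0, 0.02, 0, 0], [0, 0, 0.03, 0, 0], [0, 0, 0.03, 0, 0], [0, 0, 0.01, 0, 0], [0, 0, 0, 0, 0], [0, 0, 0, 0, 0]]]}}

```text
clock: 9.6
position: [0.5426, -0.0019, 0.0752]
orientation: [[0.088, 0.996, 0.001], [0.996, -0.088, -0.0], [-0.0, 0.001, -1.0]]
contact_force: [0.1, -0.2, -1.0]
width: 0.053
```

```bash
python3 - <<'E'
from h import *
s=env.state();c=env.get_calibration('wrist');im=env.capture('wrist');save('w4',im);save('s4',env.capture('side')[190:300,210:350].repeat(5,0).repeat(5,1))
print(s['clock'],s['position'],s['contact_force'],rel(s,(.5421,-.001)))
E
```

```text
9.6 [ 0.5426347  -0.001914    0.07519259] [ 0.10575232 -0.21659597 -1.02818132] [ 0.0009 -0.0006 -0.    ]
```

View pics/w4.png

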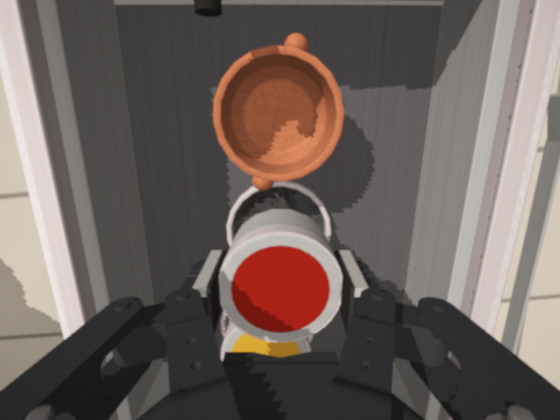

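View pics/s4.png

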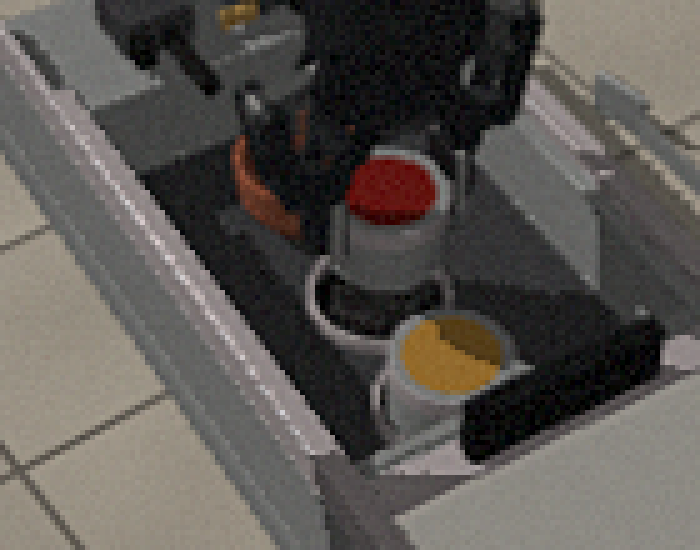

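```bash
python3 - <<'E'
from h import *
c=env.get_calibration('wrist')
im=cv2.imread('pics/w4.png');big=cv2.resize(im[170:350,200:360],(533*1,600),interpolation=2)
a=np.linspace(0,6.283,90)
def dr(x,y,z,r,col):
    p=proj(c,np.c_[x+r*np.cos(a),y+r*np.sin(a),0*a+z]);p=(p-[200,170]+.5)*600/180
    cv2.polylines(big,[p.astype(np.int32)],True,col,1)
dr(.5421,-.001,.038,.033,(0,255,0));dr(.5421,-.001,.038,.030,(0,255,0))
s=env.state()['position']
for b,col in((.0095,(255,255,0)),):
    dr(s[0],s[1],s[2]-b,.027,col);dr(s[0],s[1],s[2]-b+.036,.027,col)
cv2.imwrite('pics/w4c.png',big)
E
```

```text
(no output)
```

View pics/w4c.png

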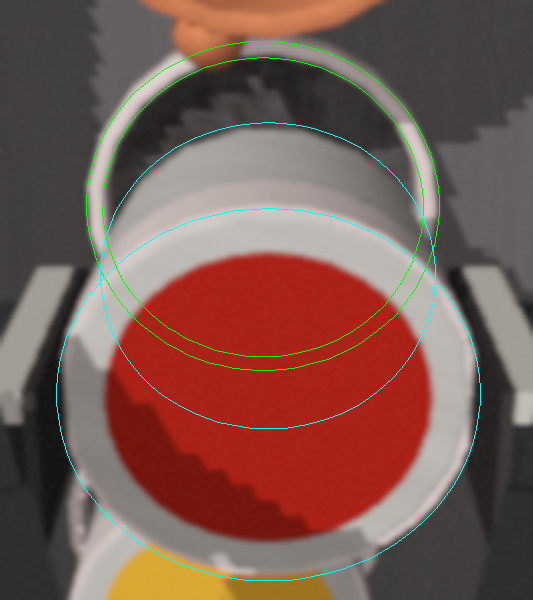

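>>> {"fn": "move_arm", "kwargs": {"increments": [[[0.0008, -0.0006, 0.005, 0, 0], [0, 0, 0.01, 0, 0], [0, 0, 0.007, 0, 0], [0, 0, 0.004, 0, 0], [0, 0, 0.002, 0, 0], [0, 0, 0, 0, 0], [0, 0, 0, 0, 0]]]}}

```text
clock: 10.4
position: [0.5416, -0.0009, 0.0463]
orientation: [[0.088, 0.996, 0.0], [0.996, -0.088, -0.0], [0.0, 0.0, -1.0]]
contact_force: [0.2, -0.1, -0.4]
width: 0.0529
```

>>> {"fn": "move_arm", "kwargs": {"increments": [[[0, 0, 0.002, 0, 0], [0, 0, 0.001, 0, 0], [0, 0, 0.001, 0, 0], [0, 0, 0, 0, 0]]]}}

```text
clock: 10.8
position: [0.5415, -0.0008, 0.0422]
orientation: [[0.088, 0.996, -0.0], [0.996, -0.088, 0.0], [-0.0, -0.0, -1.0]]
contact_force: [-0.7, 0.0, -0.7]
width: 0.0532
```

>>> {"fn": "move_arm", "kwargs": {"increments": [[[0, 0, 0.001, 0, 0], [0, 0, 0.001, 0, 0], [0, 0, 0, 0, 0]]]}}

```text
clock: 11.1
position: [0.5416, -0.0008, 0.0404]
orientation: [[0.088, 0.996, 0.0], [0.996, -0.088, -0.0], [-0.0, 0.0, -1.0]]
contact_force: [0.1, 0.6, 3.4]
width: 0.0528
```

>>> {"fn": "move_arm", "kwargs": {"increments": [[[0, 0, 0.001, 0, 0], [0, 0, 0, 0, 0]]]}}

```text
clock: 11.3
position: [0.5416, -0.0009, 0.0403]
orientation: [[0.088, 0.996, 0.001], [0.996, -0.088, -0.0], [-0.0, 0.001, -1.0]]
contact_force: [-6.4, -0.2, 23.6]
width: 0.0529
```

>>> {"fn": "move_arm", "kwargs": {"increments": [[[0, 0, -0.0009, 0, 0], [0, 0, 0, 0, 0.8], [0, 0, 0, 0, 0.8], [0, 0, 0, 0, 0.8], [0, 0, 0, 0, 0.8]]]}}

```text
clock: 11.8
position: [0.5415, -0.0008, 0.0401]
orientation: [[0.088, 0.996, -0.0], [0.996, -0.088, 0.0], [0.0, -0.0, -1.0]]
contact_force: [1.1, -0.3, 0.4]
width: 0.0682
```

>>> {"fn": "move_arm", "kwargs": {"increments": [[[0, 0, -0.01, 0, 0.8], [0, 0, -0.02, 0, 0.8], [0, 0, -0.03, 0, 0.8], [0, 0, -0.04, 0, 0.8], [0, 0, -0.03, 0, 0.8], [0, 0, 0, 0, 0.8], [0, 0, 0, 0, 0.8]]]}}

```text
clock: 12.5
position: [0.5418, -0.0009, 0.1711]
orientation: [[0.088, 0.996, 0.002], [0.996, -0.088, -0.0], [-0.0, 0.002, -1.0]]
contact_force: [-0.1, -0.6, -0.9]
width: 0.0684
```

```bash
python3 - <<'E'
from h import *
s=env.state();print(s['clock'],s['position'],s['contact_force'],s['width'])
save('w5',env.capture('wrist'));save('s5',env.capture('side')[190:300,210:350].repeat(5,0).repeat(5,1))
E
```

```text
12.5 [ 0.54176617 -0.00085077  0.17110831] [-0.10890556 -0.61138858 -0.87511148] 0.06839899189331285
```

View pics/w5.png

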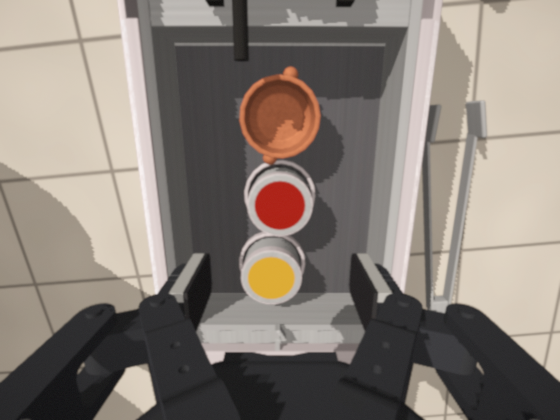

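View pics/s5.png

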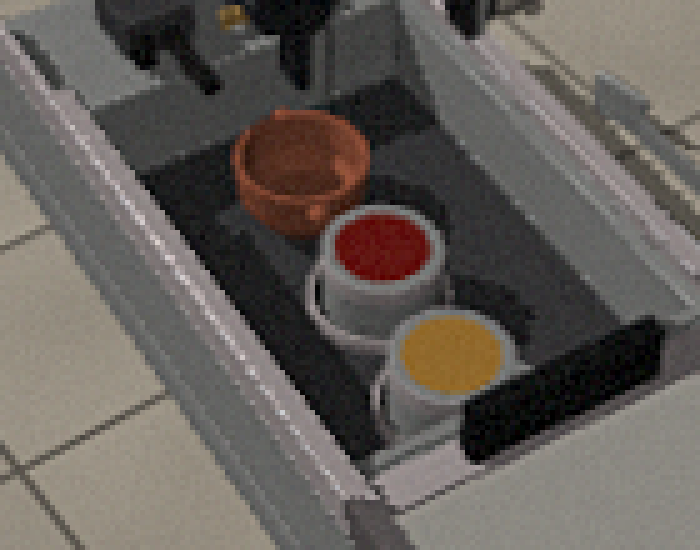

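The tin stands flat in the ring, with the neighbours untouched. Next is the pull.

>>> {"fn": "move_arm", "kwargs": {"increments": [[[-0.03, 0, 0, 0, 0], [-0.04, 0, 0, 0, 0], [-0.04, 0, 0, 0, 0], [-0.04, 0, 0, 0, 0], [-0.021, 0, 0, 0, 0], [-0.004, 0, 0, 0, 0], [0, 0, 0.03, 0, 0], [0, 0, 0, 0, 0], [0, 0, 0, 0, 0]]]}}

```text
clock: 13.5
position: [0.5257, -0.1742, 0.1397]
orientation: [[0.087, 0.996, -0.002], [0.996, -0.087, 0.001], [0.001, -0.002, -1.0]]
contact_force: [0.8, 0.5, 1.5]
width: -0.0001
```

```bash
python3 - <<'E'
from h import *
s=env.state();print(s['clock'],s['position'],s['contact_force'],s['width'])
c=env.get_calibration('wrist');im=env.capture('wrist');save('w6',im);i2=env.capture('side');c2=env.get_calibration('side')
save('s6',i2[220:350,230:400].repeat(4,0).repeat(4,1))
for n in('wrist','side'):
  for r in env.regions_of(n,'pull')[:2]: print(n,r['score'],r['location'])
R=np.array(s['orientation']);print(R.round(3).tolist())
print(proj(c,s['position']),proj(c2,s['position']))
E
```

```text
13.5 [ 0.52566408 -0.17421834  0.13973344] [0.77704184 0.53409873 1.53023532] -6.7963555387508e-05
wrist 0.55 [220.3, 280.9]
wrist 0.22 [147.9, 288.0]
side 0.87 [319.6, 361.8]
[[0.087, 0.996, -0.002], [0.996, -0.087, 0.001], [0.001, -0.002, -1.0]]
[[279.98292532 262.67881068]] [[335.6139427  269.42943813]]
```

View pics/w6.png

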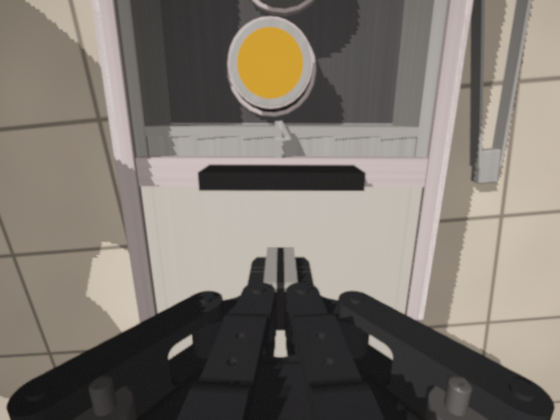

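View pics/s6.png

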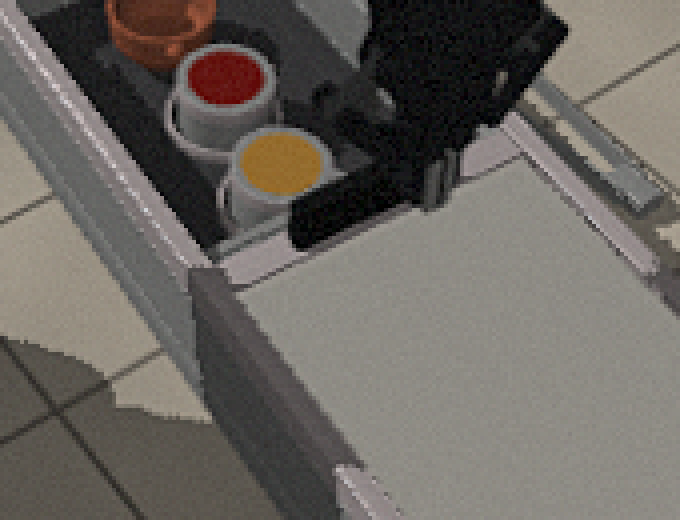

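```bash
python3 - <<'E'
from h import *
c=env.get_calibration('wrist');s=env.state()
for p,z in(((282,167),.12),((282,177),.12),((282,190),.092),((200,177),.12),((364,177),.12)):
    x=atz(c,p,z);print(p,x.round(4),rel(s,x[:2]))
E
```

```text
(282, 167) [ 0.5317 -0.1298  0.12  ] [ 0.0454  0.0011 -0.    ]
(282, 177) [ 0.5313 -0.1352  0.12  ] [ 0.04    0.0011 -0.    ]
(282, 190) [ 0.5303 -0.1491  0.092 ] [ 0.0261  0.0013 -0.    ]
(200, 177) [ 0.4875 -0.1313  0.12  ] [ 0.04   -0.0429 -0.0001]
(364, 177) [ 0.5751 -0.139   0.12  ] [0.04   0.0451 0.    ]
```

>>> {"fn": "move_arm", "kwargs": {"increments": [[[0, 0, 0.02, 0, 0], [0, 0, 0.015, 0, 0], [0, 0, 0.005, 0, 0], [0, 0, 0, 0, 0], [0, 0, 0, 0, 0]]]}}

```text
clock: 14.2
position: [0.5266, -0.1752, 0.1009]
orientation: [[0.088, 0.996, 0.001], [0.996, -0.088, -0.0], [-0.0, 0.001, -1.0]]
contact_force: [1.1, -0.7, -0.6]
width: 0.0001
```

>>> {"fn": "move_arm", "kwargs": {"increments": [[[0.006, 0.001, 0, 0, 0], [0.006, 0, 0, 0, 0], [0.003, 0, 0, 0, 0], [0.002, 0, 0, 0, 0], [0.001, 0, 0, 0, 0], [0.001, 0, 0, 0, 0], [0.001, 0, 0, 0, 0], [0.001, 0, 0, 0, 0], [0.001, 0, 0, 0, 0], [0.001, 0, 0, 0, 0]]]}}

```text
clock: 15.2
position: [0.5292, -0.1523, 0.1002]
orientation: [[0.088, 0.996, -0.0], [0.996, -0.088, -0.0], [-0.0, -0.0, -1.0]]
contact_force: [0.4, -0.1, 0.0]
width: -0.0002
```

>>> {"fn": "move_arm", "kwargs": {"increments": [[[0.001, 0, 0, 0, 0], [0.001, 0, 0, 0, 0], [0.001, 0, 0, 0, 0], [0.001, 0, 0, 0, 0], [0.001, 0, 0, 0, 0], [0.001, 0, 0, 0, 0]]]}}

```text
clock: 15.8
position: [0.5298, -0.1463, 0.1002]
orientation: [[0.088, 0.996, 0.0], [0.996, -0.088, -0.0], [-0.0, 0.0, -1.0]]
contact_force: [0.3, -1.0, -0.8]
width: -0.0003
```

>>> {"fn": "move_arm", "kwargs": {"increments": [[[0.001, 0, 0, 0, 0], [0.0015, 0, 0, 0, 0], [0.002, 0, 0, 0, 0], [0.0025, 0, 0, 0, 0], [0.003, 0, 0, 0, 0], [0.003, 0, 0, 0, 0], [0.003, 0, 0, 0, 0], [0.003, 0, 0, 0, 0]]]}}

```text
clock: 16.6
position: [0.5315, -0.1271, 0.1002]
orientation: [[0.088, 0.996, 0.0], [0.996, -0.088, -0.0], [-0.0, 0.0, -1.0]]
contact_force: [0.2, -1.7, -0.9]
width: 0.0001
```

```bash
python3 - <<'E'
from h import *
s=env.state();print(s['clock'],s['position'],s['contact_force'])
save('w7',env.capture('wrist'))
E
```

```text
16.6 [ 0.53146126 -0.1271157   0.10018891] [ 0.24618237 -1.65939737 -0.85408442]
```

View pics/w7.png

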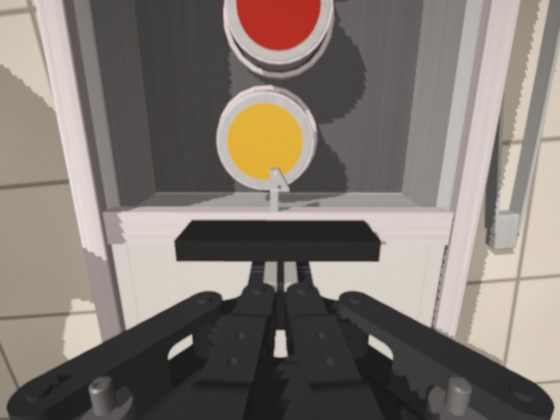

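>>> {"fn": "move_arm", "kwargs": {"increments": [[[0.002, 0, 0, 0, 0], [0.003, 0, 0, 0, 0], [0.004, 0, 0, 0, 0], [0.004, 0, 0, 0, 0], [0.004, 0, 0, 0, 0], [0.004, 0, 0, 0, 0], [0.004, 0, 0, 0, 0], [0.004, 0, 0, 0, 0], [0.004, 0, 0, 0, 0], [0.004, 0, 0, 0, 0], [0.004, 0, 0, 0, 0], [0.004, 0, 0, 0, 0]]]}}

```text
clock: 17.85
position: [0.5354, -0.0823, 0.1002]
orientation: [[0.088, 0.996, 0.0], [0.996, -0.088, -0.0], [-0.0, 0.0, -1.0]]
contact_force: [0.3, -2.3, -0.4]
width: -0.0001
```

>>> {"fn": "move_arm", "kwargs": {"increments": [[[0.004, 0, 0, 0, 0], [0.004, 0, 0, 0, 0], [0.004, 0, 0, 0, 0], [0.004, 0, 0, 0, 0], [0.004, 0, 0, 0, 0], [0.004, 0, 0, 0, 0], [0.004, 0, 0, 0, 0], [0.004, 0, 0, 0, 0], [0.004, 0, 0, 0, 0], [0.004, 0, 0, 0, 0], [0.004, 0, 0, 0, 0], [0.004, 0, 0, 0, 0]]]}}

```text
clock: 19.05
position: [0.5396, -0.0344, 0.1002]
orientation: [[0.088, 0.996, 0.0], [0.996, -0.088, -0.0], [-0.0, 0.0, -1.0]]
contact_force: [0.9, -2.1, 0.3]
width: 0.0003
```

>>> {"fn": "move_arm", "kwargs": {"increments": [[[0.004, 0, 0, 0, 0], [0.004, 0, 0, 0, 0], [0.004, 0, 0, 0, 0], [0.004, 0, 0, 0, 0], [0.004, 0, 0, 0, 0], [0.004, 0, 0, 0, 0], [0.004, 0, 0, 0, 0], [0.004, 0, 0, 0, 0], [0.004, 0, 0, 0, 0], [0.004, 0, 0, 0, 0], [0.003, 0, 0, 0, 0], [0.002, 0, 0, 0, 0]]]}}

```text
clock: 20.25
position: [0.5435, 0.0104, 0.1002]
orientation: [[0.088, 0.996, -0.0], [0.996, -0.088, 0.0], [0.0, -0.0, -1.0]]
contact_force: [1.2, -2.3, 0.1]
width: 0.0001
```

```bash
python3 - <<'E'
from h import *
s=env.state();print(s['clock'],s['position'],s['contact_force'])
im=env.capture('wrist');save('w8',im);t=env.capture('top');save('t8',t[165:285,220:420].repeat(4,0).repeat(4,1))
E
```

```text
20.25 [0.54347932 0.0103669  0.10015248] [ 1.15042683 -2.30827019  0.11566136]
```

View pics/w8.png

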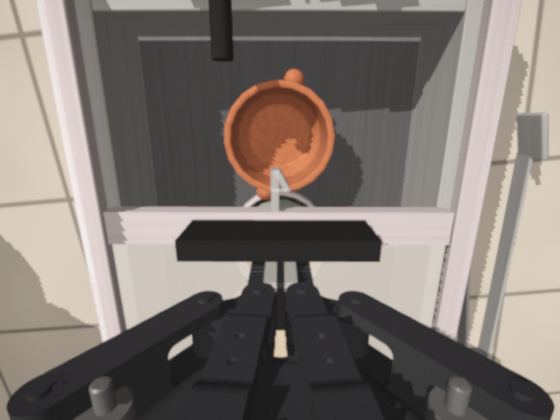

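View pics/t8.png

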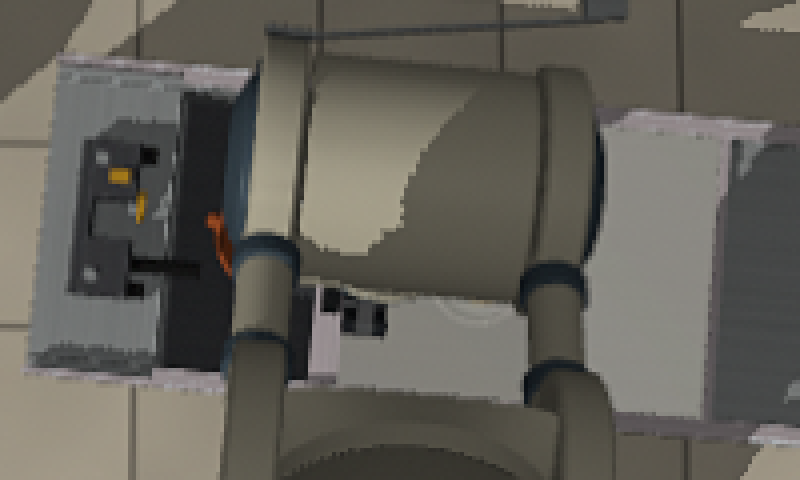

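```bash
python3 - <<'E'
from h import *
c=env.get_calibration('wrist');s=env.state()
for z in(.08,.085,.09):
    print(z,'tip',rel(s,atz(c,(221,59),z)[:2]),'rail front',rel(s,atz(c,(280,208),z)[:2]),'strike tip',rel(s,atz(c,(277,168),z)[:2]))
E
```

```text
0.08 tip [ 0.0978 -0.0283  0.    ] rail front [0.0229 0.     0.    ] strike tip [ 0.045  -0.0015  0.    ]
0.085 tip [ 0.097  -0.0274  0.    ] rail front [0.0244 0.     0.    ] strike tip [ 0.0459 -0.0015  0.    ]
0.09 tip [ 0.0962 -0.0265  0.    ] rail front [0.026 0.    0.   ] strike tip [ 0.0467 -0.0014  0.    ]
```

>>> {"fn": "move_arm", "kwargs": {"increments": [[[0.003, 0, 0, 0, 0], [0.004, 0, 0, 0, 0], [0.005, 0, 0, 0, 0], [0.005, 0, 0, 0, 0], [0.005, 0, 0, 0, 0], [0.005, 0, 0, 0, 0], [0.005, 0, 0, 0, 0], [0.005, 0, 0, 0, 0], [0.005, 0, 0, 0, 0], [0.005, 0, 0, 0, 0], [0.005, 0, 0, 0, 0], [0.004, 0, 0, 0, 0]]]}}

```text
clock: 21.55
position: [0.5485, 0.0663, 0.1002]
orientation: [[0.088, 0.996, -0.0], [0.996, -0.088, 0.0], [0.0, -0.0, -1.0]]
contact_force: [-1.1, -2.0, -1.5]
width: 0.0004
```

>>> {"fn": "move_arm", "kwargs": {"increments": [[[0.002, 0, 0, 0, 0], [0.002, 0, 0, 0, 0], [0.002, 0, 0, 0, 0], [0.002, 0, 0, 0, 0], [0.002, 0, 0, 0, 0], [0.002, 0, 0, 0, 0], [0.002, 0, 0, 0, 0], [0.002, 0, 0, 0, 0]]]}}

```text
clock: 22.35
position: [0.5499, 0.0819, 0.1002]
orientation: [[0.088, 0.996, 0.0], [0.996, -0.088, -0.0], [-0.0, 0.0, -1.0]]
contact_force: [-1.8, -2.1, -0.9]
width: 0.0003
```

>>> {"fn": "move_arm", "kwargs": {"increments": [[[0.002, 0, 0, 0, 0], [0.002, 0, 0, 0, 0], [0.002, 0, 0, 0, 0]]]}}

```text
clock: 22.65
position: [0.5504, 0.0878, 0.1002]
orientation: [[0.088, 0.996, 0.0], [0.996, -0.088, -0.0], [-0.0, 0.0, -1.0]]
contact_force: [-0.3, -4.3, -1.2]
width: 0.0002
```

>>> {"fn": "move_arm", "kwargs": {"increments": [[[0.001, 0, 0, 0, 0], [0.001, 0, 0, 0, 0], [0.001, 0, 0, 0, 0], [0.001, 0, 0, 0, 0], [0.001, 0, 0, 0, 0], [0.001, 0, 0, 0, 0], [0.001, 0, 0, 0, 0], [0.001, 0, 0, 0, 0]]]}}

```text
clock: 23.45
position: [0.5511, 0.0957, 0.1002]
orientation: [[0.088, 0.996, 0.0], [0.996, -0.088, -0.0], [-0.0, 0.0, -1.0]]
contact_force: [-0.1, -4.8, 0.3]
width: -0.0001
```

>>> {"fn": "move_arm", "kwargs": {"increments": [[[0.001, 0, 0, 0, 0], [0.001, 0, 0, 0, 0], [0.001, 0, 0, 0, 0], [0.001, 0, 0, 0, 0], [0.001, 0, 0, 0, 0], [0.001, 0, 0, 0, 0]]]}}

```text
clock: 24.05
position: [0.5516, 0.1012, 0.1002]
orientation: [[0.088, 0.996, -0.0], [0.996, -0.088, -0.001], [-0.001, 0.0, -1.0]]
contact_force: [0.0, -14.2, 1.0]
width: 0.0001
```

>>> {"fn": "move_arm", "kwargs": {"increments": [[[0.001, 0, 0, 0, 0], [0.001, 0, 0, 0, 0], [0.001, 0, 0, 0, 0], [0.001, 0, 0, 0, 0]]]}}

```text
clock: 24.45
position: [0.5519, 0.1046, 0.1002]
orientation: [[0.088, 0.996, -0.0], [0.996, -0.088, -0.002], [-0.002, -0.0, -1.0]]
contact_force: [-0.1, -18.3, 2.3]
width: -0.0002
```

>>> {"fn": "move_arm", "kwargs": {"increments": [[[0.0005, 0, 0, 0, 0], [0, 0, 0, 0, 0]]]}}

```text
clock: 24.65
position: [0.5519, 0.1053, 0.1002]
orientation: [[0.088, 0.996, -0.0], [0.996, -0.088, -0.001], [-0.001, -0.0, -1.0]]
contact_force: [-0.3, -14.4, 1.1]
width: 0.0001
```

>>> {"fn": "move_arm", "kwargs": {"increments": [[[0.0005, 0, 0, 0, 0], [0, 0, 0, 0, 0]]]}}

```text
clock: 24.85
position: [0.552, 0.1057, 0.1002]
orientation: [[0.088, 0.996, -0.0], [0.996, -0.088, -0.002], [-0.002, -0.0, -1.0]]
contact_force: [0.7, -16.3, 1.1]
width: 0.0001
```

>>> {"fn": "move_arm", "kwargs": {"increments": [[[0.0005, 0, 0, 0, 0], [0.0005, 0, 0, 0, 0]]]}}

```text
clock: 25.05
position: [0.552, 0.1065, 0.1002]
orientation: [[0.088, 0.996, -0.0], [0.996, -0.088, -0.002], [-0.002, -0.0, -1.0]]
contact_force: [-0.5, -17.9, 2.3]
width: 0.0001
```

>>> {"fn": "move_arm", "kwargs": {"increments": [[[0.0005, 0, 0, 0, 0], [0.0005, 0, 0, 0, 0]]]}}

```text
clock: 25.25
position: [0.5521, 0.1074, 0.1002]
orientation: [[0.088, 0.996, -0.0], [0.996, -0.088, -0.002], [-0.002, -0.0, -1.0]]
contact_force: [-0.6, -18.2, 1.9]
width: -0.0004
```

>>> {"fn": "move_arm", "kwargs": {"increments": [[[0.0005, 0, 0, 0, 0]]]}}

```text
clock: 25.35
position: [0.5522, 0.1079, 0.1002]
orientation: [[0.088, 0.996, -0.0], [0.996, -0.088, -0.002], [-0.002, -0.0, -1.0]]
contact_force: [-0.3, -18.8, 2.4]
width: 0.0
```

>>> {"fn": "move_arm", "kwargs": {"increments": [[[0.0005, 0, 0, 0, 0]]]}}

```text
clock: 25.45
position: [0.5522, 0.1084, 0.1002]
orientation: [[0.088, 0.996, -0.0], [0.996, -0.088, -0.002], [-0.002, -0.0, -1.0]]
contact_force: [-0.0, -18.4, 2.2]
width: -0.0002
```

>>> {"fn": "move_arm", "kwargs": {"increments": [[[0.0005, 0, 0, 0, 0]]]}}

```text
clock: 25.55
position: [0.5523, 0.1089, 0.1002]
orientation: [[0.088, 0.996, -0.0], [0.996, -0.088, -0.002], [-0.002, -0.0, -1.0]]
contact_force: [0.7, -18.0, 2.5]
width: 0.0001
```

>>> {"fn": "move_arm", "kwargs": {"increments": [[[0.0005, 0, 0, 0, 0]]]}}

```text
clock: 25.65
position: [0.5523, 0.1094, 0.1002]
orientation: [[0.088, 0.996, -0.0], [0.996, -0.088, -0.002], [-0.002, -0.0, -1.0]]
contact_force: [0.0, -18.9, 1.5]
width: -0.0003
```

>>> {"fn": "move_arm", "kwargs": {"increments": [[[0.0005, 0, 0, 0, 0]]]}}

```text
clock: 25.75
position: [0.5524, 0.11, 0.1002]
orientation: [[0.088, 0.996, -0.0], [0.996, -0.088, -0.002], [-0.002, -0.0, -1.0]]
contact_force: [-0.5, -15.6, 1.0]
width: -0.0001
```

>>> {"fn": "move_arm", "kwargs": {"increments": [[[0.0003, 0, 0, 0, 0]]]}}

```text
clock: 25.85
position: [0.5524, 0.1105, 0.1002]
orientation: [[0.088, 0.996, -0.0], [0.996, -0.088, -0.001], [-0.001, -0.0, -1.0]]
contact_force: [1.0, -12.3, 1.4]
width: 0.0001
```

>>> {"fn": "move_arm", "kwargs": {"increments": [[[0.0003, 0, 0, 0, 0]]]}}

```text
clock: 25.95
position: [0.5525, 0.111, 0.1002]
orientation: [[0.088, 0.996, -0.0], [0.996, -0.088, -0.001], [-0.001, 0.0, -1.0]]
contact_force: [1.4, -12.6, -1.1]
width: 0.0001
```

>>> {"fn": "move_arm", "kwargs": {"increments": [[[0.0003, 0, 0, 0, 0]]]}}

```text
clock: 26.05
position: [0.5525, 0.1114, 0.1002]
orientation: [[0.088, 0.996, -0.0], [0.996, -0.088, -0.001], [-0.001, -0.0, -1.0]]
contact_force: [0.4, -11.3, 1.2]
width: 0.0002
```

>>> {"fn": "move_arm", "kwargs": {"increments": [[[0.0003, 0, 0, 0, 0]]]}}

```text
clock: 26.15
position: [0.5525, 0.1117, 0.1002]
orientation: [[0.088, 0.996, -0.0], [0.996, -0.088, -0.001], [-0.001, -0.0, -1.0]]
contact_force: [-1.0, -10.3, 1.2]
width: -0.0001
```

>>> {"fn": "move_arm", "kwargs": {"increments": [[[0.0003, 0, 0, 0, 0]]]}}

```text
clock: 26.25
position: [0.5526, 0.1121, 0.1002]
orientation: [[0.088, 0.996, -0.0], [0.996, -0.088, -0.001], [-0.001, 0.0, -1.0]]
contact_force: [-0.1, -9.8, -0.8]
width: 0.0005
```

>>> {"fn": "move_arm", "kwargs": {"increments": [[[0.0003, 0, 0, 0, 0]]]}}

```text
clock: 26.35
position: [0.5526, 0.1125, 0.1002]
orientation: [[0.088, 0.996, -0.0], [0.996, -0.088, -0.001], [-0.001, 0.0, -1.0]]
contact_force: [-0.1, -8.8, 0.6]
width: -0.0002
```

>>> {"fn": "move_arm", "kwargs": {"increments": [[[0.0003, 0, 0, 0, 0]]]}}

```text
clock: 26.45
position: [0.5526, 0.1129, 0.1002]
orientation: [[0.088, 0.996, 0.0], [0.996, -0.088, -0.001], [-0.001, 0.0, -1.0]]
contact_force: [-0.1, -7.8, 0.5]
width: 0.0002
```

>>> {"fn": "move_arm", "kwargs": {"increments": [[[0.0003, 0, 0, 0, 0]]]}}

```text
clock: 26.55
position: [0.5527, 0.1133, 0.1002]
orientation: [[0.088, 0.996, 0.0], [0.996, -0.088, -0.0], [-0.0, 0.0, -1.0]]
contact_force: [0.0, -5.9, -1.0]
width: 0.0002
```

>>> {"fn": "move_arm", "kwargs": {"increments": [[[0.0003, 0, 0, 0, 0]]]}}

```text
clock: 26.65
position: [0.5527, 0.1138, 0.1002]
orientation: [[0.088, 0.996, 0.0], [0.996, -0.088, -0.0], [-0.0, 0.0, -1.0]]
contact_force: [0.9, -5.8, 0.4]
width: -0.0
```

>>> {"fn": "move_arm", "kwargs": {"increments": [[[0.0003, 0, 0, 0, 0]]]}}

```text
clock: 26.75
position: [0.5528, 0.1142, 0.1002]
orientation: [[0.088, 0.996, 0.0], [0.996, -0.088, 0.0], [0.0, 0.0, -1.0]]
contact_force: [0.0, -3.4, -0.7]
width: 0.0002
```

>>> {"fn": "move_arm", "kwargs": {"increments": [[[0.0003, 0, 0, 0, 0]]]}}

```text
clock: 26.85
position: [0.5528, 0.1145, 0.1002]
orientation: [[0.088, 0.996, 0.0], [0.996, -0.088, -0.0], [-0.0, 0.0, -1.0]]
contact_force: [-0.2, -6.1, 0.2]
width: -0.0005
```

>>> {"fn": "move_arm", "kwargs": {"increments": [[[0.0003, 0, 0, 0, 0]]]}}

```text
clock: 26.95
position: [0.5528, 0.1146, 0.1002]
orientation: [[0.088, 0.996, 0.0], [0.996, -0.088, -0.0], [-0.0, 0.0, -1.0]]
contact_force: [0.4, -6.7, -0.7]
width: -0.0
```

>>> {"fn": "move_arm", "kwargs": {"increments": [[[0.0003, 0, 0, 0, 0]]]}}

```text
clock: 27.05
position: [0.5528, 0.1148, 0.1002]
orientation: [[0.088, 0.996, 0.0], [0.996, -0.088, -0.0], [-0.0, 0.0, -1.0]]
contact_force: [0.2, -7.4, -0.5]
width: -0.0001
```

>>> {"fn": "move_arm", "kwargs": {"increments": [[[0.0003, 0, 0, 0, 0]]]}}

```text
clock: 27.15
position: [0.5528, 0.1151, 0.1002]
orientation: [[0.088, 0.996, 0.0], [0.996, -0.088, -0.0], [-0.0, 0.0, -1.0]]
contact_force: [-0.1, -8.0, 0.1]
width: 0.0001
```

```bash
python3 - <<'E'
from h import *
s=env.state();print(s['position'],s['contact_force'])
save('w9',env.capture('wrist'))
E
```

```text
[0.55283464 0.11511484 0.10018059] [-0.07601406 -7.95514075  0.05446093]
```

View pics/w9.png

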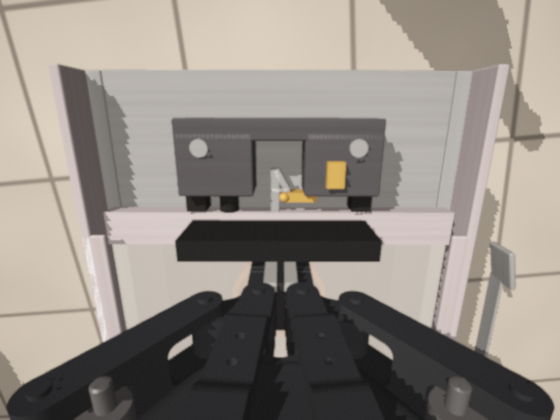

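>>> {"fn": "move_arm", "kwargs": {"increments": [[[0.0003, 0, 0, 0, 0]]]}}

```text
clock: 27.3
position: [0.5529, 0.1154, 0.1002]
orientation: [[0.088, 0.996, 0.0], [0.996, -0.088, -0.0], [-0.0, 0.0, -1.0]]
contact_force: [0.7, -7.7, -0.1]
width: -0.0001
```

>>> {"fn": "move_arm", "kwargs": {"increments": [[[0.0003, 0, 0, 0, 0]]]}}

```text
clock: 27.4
position: [0.5529, 0.1157, 0.1002]
orientation: [[0.088, 0.996, 0.0], [0.996, -0.088, -0.0], [-0.0, 0.0, -1.0]]
contact_force: [0.1, -7.9, 0.2]
width: 0.0001
```

>>> {"fn": "move_arm", "kwargs": {"increments": [[[0.0003, 0, 0, 0, 0]]]}}

```text
clock: 27.5
position: [0.5529, 0.116, 0.1002]
orientation: [[0.088, 0.996, 0.0], [0.996, -0.088, -0.0], [-0.0, 0.0, -1.0]]
contact_force: [0.8, -7.0, 0.5]
width: 0.0001
```

>>> {"fn": "move_arm", "kwargs": {"increments": [[[0.0003, 0, 0, 0, 0]]]}}

```text
clock: 27.6
position: [0.5529, 0.1161, 0.1002]
orientation: [[0.088, 0.996, 0.0], [0.996, -0.088, -0.001], [-0.001, 0.0, -1.0]]
contact_force: [0.2, -10.0, 0.4]
width: 0.0001
```

>>> {"fn": "move_arm", "kwargs": {"increments": [[[0.0003, 0, 0, 0, 0]]]}}

```text
clock: 27.7
position: [0.553, 0.1161, 0.1002]
orientation: [[0.087, 0.996, -0.0], [0.996, -0.087, -0.001], [-0.001, 0.0, -1.0]]
contact_force: [0.6, -13.8, 1.6]
width: 0.0002
```

>>> {"fn": "move_arm", "kwargs": {"increments": [[[0.0003, 0, 0, 0, 0]]]}}

```text
clock: 27.8
position: [0.553, 0.1162, 0.1002]
orientation: [[0.087, 0.996, -0.0], [0.996, -0.087, -0.002], [-0.002, 0.0, -1.0]]
contact_force: [-0.0, -16.4, 2.6]
width: 0.0
```

Hard stop reached at 16 N, past the click. I'll ease off slowly and watch whether the guard stays.

>>> {"fn": "move_arm", "kwargs": {"increments": [[[-0.0005, 0, 0, 0, 0], [-0.0005, 0, 0, 0, 0], [-0.001, 0, 0, 0, 0], [-0.001, 0, 0, 0, 0], [0, 0, 0, 0, 0]]]}}

```text
clock: 28.3
position: [0.5526, 0.1143, 0.1002]
orientation: [[0.088, 0.996, -0.0], [0.996, -0.088, 0.0], [0.0, -0.0, -1.0]]
contact_force: [0.9, -2.3, 0.1]
width: -0.0002
```

>>> {"fn": "move_arm", "kwargs": {"increments": [[[-0.002, 0, 0, 0, 0], [-0.005, 0, 0, 0, 0], [-0.01, 0, 0, 0, 0], [-0.02, 0, 0, 0, 0], [0, 0, 0, 0, 0], [0, 0, 0, 0, 0]]]}}

```text
clock: 28.9
position: [0.5494, 0.0767, 0.1002]
orientation: [[0.089, 0.996, -0.0], [0.996, -0.089, 0.0], [0.0, -0.0, -1.0]]
contact_force: [0.6, 0.7, -0.1]
width: -0.0001
```

```bash
python3 - <<'E'
from h import *
s=env.state();print(s['position'],s['contact_force'])
c=env.get_calibration('wrist');save('w10',env.capture('wrist'))
E
```

```text
[0.54939912 0.0766983  0.10021635] [ 0.57708014  0.67835943 -0.14802048]
```

View pics/w10.png

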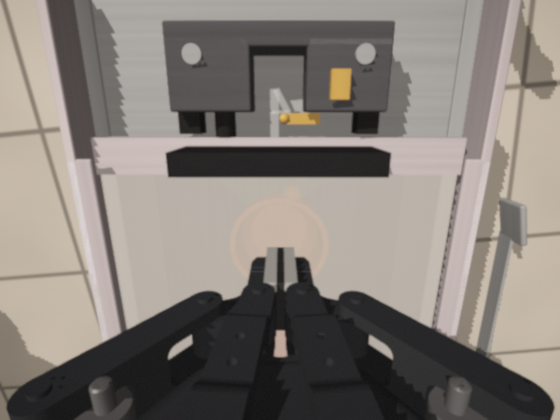

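>>> {"fn": "move_arm", "kwargs": {"increments": [[[0, 0, -0.02, 0, 0], [0, 0, -0.04, 0, 0], [0, 0, -0.04, 0, 0], [-0.04, -0.02, -0.04, 0, 0], [-0.05, -0.02, 0, 0, 0], [-0.05, -0.02, 0, 0, 0], [-0.05, -0.02, 0, 0, 0], [-0.05, 0, 0, 0, 0], [-0.04, 0, 0, 0, 0], [-0.02, 0, 0, 0, 0], [0, 0, 0, 0, 0], [0, 0, 0, 0, 0]]]}}

```text
clock: 30.15
position: [0.4525, -0.1975, 0.2334]
orientation: [[0.088, 0.996, -0.0], [0.996, -0.088, 0.0], [0.0, -0.0, -1.0]]
contact_force: [-0.4, 0.3, 0.1]
width: -0.0
```

```bash
python3 - <<'E'
from h import *
s=env.state();print(s['clock'],s['position'],s['contact_force'])
save('t11',env.capture('top')[165:285,150:350].repeat(4,0).repeat(4,1));save('s11',env.capture('side')[120:330,160:420].repeat(3,0).repeat(3,1)[:600])
E
```

```text
30.15 [ 0.4525443  -0.19753172  0.23341913] [-0.40422932  0.3075469   0.07873517]
```

View pics/t11.png

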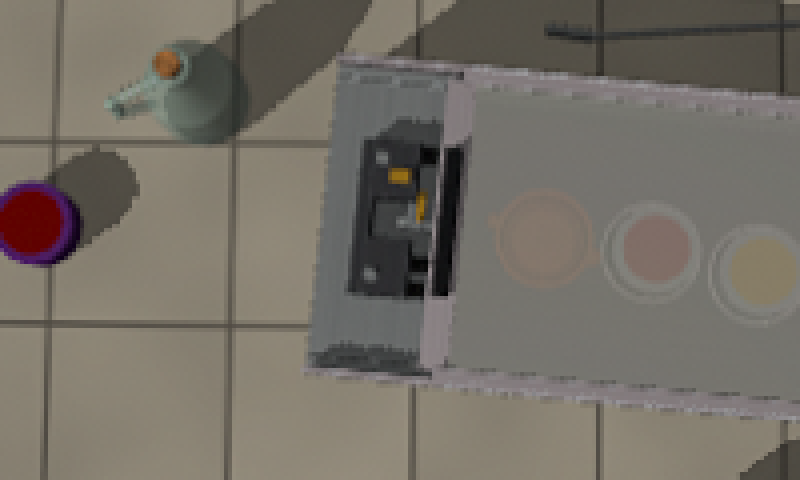

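View pics/s11.png

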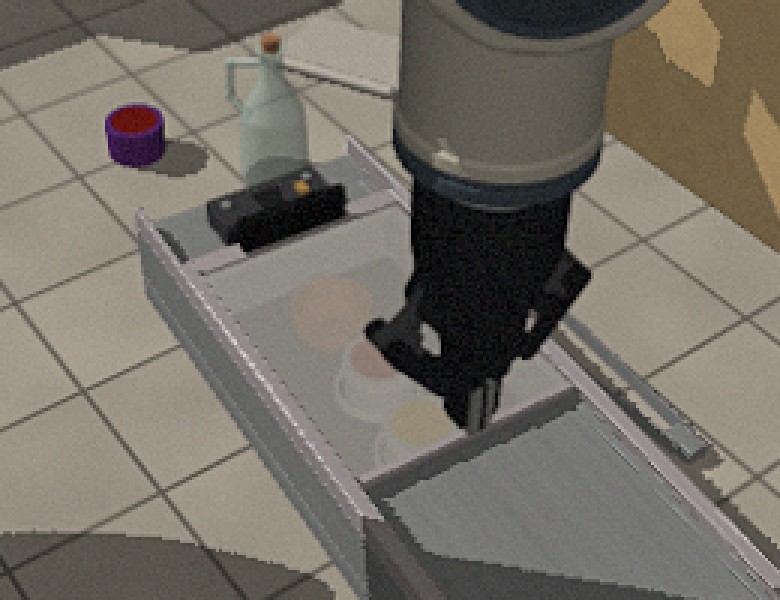

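The guard is still shut more than a second after release. The tin sits in its ring, and the bowl, yellow tin, cruet, tongs and purple tin have not moved.

```bash
python3 -c "
from station import env
print(env.job_done(), env.state()['clock'])"
```

```text
the job is handed in; nothing more can be done
the job is handed in; nothing more can be done
```

The steel tin is back in the empty ring, and the guard is latched shut. I left the purple look-alike alone and handed the job in at about 30 s.

- **Tin:** I lowered it until it met the well floor. The last 1 mm step pressed down with about 24 N, so I backed off before letting go. The side and wrist pictures showed it standing flat in the ring.
- **Guard:** I pushed it by the pull's -y face, slowing to 3–5 mm/s at the end. The highest push I read was about 19 N. It then dropped to about 3 N at the click, and I stopped at the hard stop at about 16 N. I read the force only at the end of each move, so brief peaks in between are not recorded.
- **Final checks:** After I let go and moved away, the guard stayed shut for over a second with no arm contact. The bowl, yellow tin, cruet and tongs stand where they were in the pictures.

No check failed. The drop in push was gradual over about 5 mm rather than a sharp step, so I carried on to the hard stop to be sure it had latched.

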